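# Lay out the punches and seals for the next press job

### The job

Lay out the tooling for the next press job round the wooden rest board behind the feed track: stand the three punches upright on the board's centre line in order of height as seen from the robot, the tallest about 3 cm in from the left end, the middle one at the middle and the shortest about 3 cm in from the right end. Lay the carton of seals flat on the bench behind the board, straight behind the shortest punch, its long side parallel to the board and with a gap of about 4 cm to it, and stand the turned part that stands by the front edge, pin up, on the middle of the carton. Let go of everything and leave the other things where they are (the two turned parts on the feed track, the dial gauge and the brass fitting).

Things in the scene. Friction and masses are not known exactly. Their poses are not given: they have to be found in the camera images.
- rest_board: the long wooden offcut that lies behind the feed track and serves as rest board; it is held down and does not move. 50 x 200 x 30 mm. Origin: centre of its underside, on the bench; its top is 30 mm above. Its y axis runs along its 200 mm length toward its left end (as seen from the robot), its x axis points away from the robot, z up. It is turned 0 to 0.14 rad from square
- tall_punch: the tallest punch, slim and of pale steel: round, 60 mm high, standing on its round shoulder of 20 mm diameter and tapering to the top. Stands near the front edge of the bench. Origin: centre of its underside; z is its axis, up. Grip it low, on the shoulder
- mid_punch: the middle punch, thick and brass-coloured: round, 45 mm high, standing on its shoulder, 29 mm in diameter and 16 mm high, with a thinner shaft above. Stands near the front edge of the bench. Origin: centre of its underside; z is its axis, up. Grip it low, on the shoulder
- short_punch: the shortest punch, dark steel: round, 38 mm high, standing on its round shoulder of 26 mm diameter and tapering to the top. Stands near the front edge of the bench. Origin: centre of its underside; z is its axis, up. Grip it low, on the shoulder
- carton: small printed white carton of seals, 50 x 82 x 34 mm, lying flat at the front edge of the bench with its long side roughly pointing away from the robot (within 0.1 rad). Origin: centre of its underside; x across the 50 mm side, y along the 82 mm side, z up. Light (45 g); grip it across the 50 mm side. Its top is 34 mm above its origin
- turned_part: the turned brass-coloured part that stands on the bench near its front edge: a round body of 22 mm diameter and 15 mm height with a steel pin of 6 mm diameter on top, 20 mm high over all. Origin: centre of its underside; z up along the pin. Grip it by the body
- track_part_a: bystander: a turned part of the same kind (22 mm diameter, 20 mm high) that waits in the channel of the feed track, its foot 40 mm above the bench; stays there. The feed track is a fixed narrow rail along the robot's y, between the front edge and the board (x 0.464 to 0.496 m, y -0.06 to 0.35 m, rims 47 mm high; a grey stop block on it at y 0.075 to 0.135 m is 70 mm high). Origin: centre of its underside
- track_part_b: bystander: the second turned part on the feed track (22 mm diameter, 20 mm high); stays there. Origin: centre of its underside
- gauge: bystander: round white dial gauge lying on its back to the left of the board, 116 x 59 x 26 mm; stays there. Origin: centre of its underside, x along its stem
- loose_fitting: bystander: brass hex fitting, 34 x 18 x 16 mm, on the bench right of the board; stays there. Origin: centre of its underside. Fixed and tall round the work: two hand presses (x 0.44 to 0.65 m; y -0.15 to 0.06, up to 0.63 m high; y -0.43 to -0.22, up to 0.44 m high), a bin of brass parts (from x 0.61, y 0.27 m; 0.145 m high), bins behind (from x 0.71 m)

How it is judged:
By the outcome, as a careful person would: the job done as asked, in the order asked, and still so for the second after the job is handed in, with the robot touching nothing.
It also fails if it takes over 115 s, if anything falls off the work surface, if the arm or the gripper's body presses on something with over 40 N, if the wrist force passes 120 N, or if a joint passes its speed limit or range.

### The arm

A 6-joint arm with a two-finger parallel gripper is mounted at the origin on a cart in front of the work surface, level with it; the furniture and walls round the work are solid. World frame = base frame: x ahead of the robot, y to its left, z up, the work surface at z = 0. Lengths are in m, angles in rad, forces in N, time in s.
With the tool pointing down it reaches from about 0.325 to 0.9 m from the base axis. Payload 3.5 kg.
Tool frame: the origin (TCP) lies at the very end of the fingers, on their centre line; the grasp point (between the pads) lies 19 mm behind it; z points along the fingers, y is the direction in which the jaws open and shut (so a half turn about z gives the same grasp; the last joint's range is limited). The gripper opens to 85 mm and grips with 20 to 120 N. Pads are 22 mm wide; open, the fingers measure 114 mm over their backs; the gripper's body (76 mm by 85 mm) begins 54 mm behind the grasp point. The pads swing forward as they close: fully open they stand 13 mm farther back than shut.
Start: joints at [-1.243, 0.276, -0.026, 1.268, 0, 1.467], TCP at [0.261, -0.568, 0.231] pointing down, gripper open.
Joint ranges: [-3.12, 3.12], [-0.85, 1.88], [-1.08, 1.24], [-1.95, 2.15], [-1.57, 1.53], [-3.14, 3.14]. Speed limits (rad/s): [2.57, 2.57, 3.14, 3.14, 3.14, 3.14].

### API

Orientations are given as a unit quaternion [x, y, z, w].
In Python, from plant import ctrl, eyes, job gives the robot as it stands.
- The arm moves only by the tool move_arm, never from a script. Its argument "increments" is a list of rows, each a list of 7 numbers: the shift along the tool's x, y, z in mm, then the turn, a rotation vector about the tool's x, y, z in degrees, then the closure, from 0 (fully open) to 1 (shut). In form: [[tx, ty, tz, ax, ay, az, fingers], ...]. A call has 1 to 12 rows; each row shifts and turns the commanded pose from where the row before left it, along the tool's axes as they then stand; what a row does not reach is not made up. A row lasts 1/10 s, in which the tool goes at most 50 mm and 8.59 degrees, less where a joint would pass 70% of its speed; a pose out of reach is approached as far as the arm can. A call with a gripper value outside its range is refused whole. The fingers move at their own pace and stop on an object; "newtons" is the grip in N (left out, the last holds). Time passes only in rows, so rows that do not move let the fingers close. It gives the time, the measured TCP pose, the force and the opening at its end, in the units of the state.
- ctrl.sense(): the state, without advancing time (a new reading comes with each control period).
- eyes.camera(name): name is "scene" or "side" or "wrist"; returns a dict with "img" (384x512x3 uint8, blue, green, red), "fovy" (degrees; the focal length in pixels is half the picture's height over the tangent of half this angle, whatever the lens; pixels are square), "cx", "cy" (the principal point, pixels), "k1" (the pictures are not rectified: a ray, as slopes to the right and down, at radius r is drawn at 1 + k1 r^2 times it, then the intrinsics apply), "world_from_camera" (4x4, takes a point from camera to world coordinates); the wrist camera has in their place "T_tool_cam" (4x4, takes a point from camera to tool coordinates, whose origin is the TCP and whose axes are the flange's). Camera axes: x right, y up, looking along -z (the intrinsics and any distortion apply to the point x, -y, -z); pixel columns grow to the right and rows downward; lengths in m; the calibration is good to about 2 mm. A picture is of the moment at which its call begins: read the wrist's pose just before it. There is no depth.
- job.sign_off(): hands the job in, once; it reports no verdict.
The state is a dict: "time": time; "joint_pos": joint angles; "joint_velocities": joint speeds; "effort": joint torques, N m; "tcp_pos": TCP position; "eef_rot": TCP orientation; "contact_force": force on the tool from outside, world axes, zero at the start; "torque": the same for the moment, N m; "finger_gap": opening from 0.0 (shut) to 1.0 (fully open).
Only numpy, scipy, OpenCV 4.12 (cv2) and the standard library are available. Lean on these libraries where they do the work, as an engineer would, in place of code of your own. Each camera call takes 0.05 s, during which the arm holds its last target. There are 200 camera calls.

## Working session

There is one attempt and no reset: what is moved stays moved. The work goes in short steps, Python scripts to look and compute and a tool call to move; the robot and the scene stay as the last step left them, time stands still between calls to the robot, and variables do not carry over. Pictures are saved under pics/ and viewed, about 12 in all and at most 16, crops included, and the job is handed in when it is done.

Besides the shell and the picture viewer there is one more tool, called after ">>>" in YAML: its name, and indented under it one key for each argument. move_arm: Moves the arm, as the interface text tells. Its arguments: {"type":"object","properties":{"increments":{"type":"array"},"newtons":{"type":"number"}},"required":["increments"]}

```bash
ls; mkdir -p pics
python3 - <<'E'
from plant import ctrl, eyes, job
import cv2,numpy as np
print(ctrl.sense())
for n in ("scene","side"):
    c=eyes.camera(n); cv2.imwrite(f"pics/{n}0.png",c["img"]); print(n,c["fovy"],c["cx"],c["cy"],c["k1"],np.round(c["world_from_camera"],3).tolist())
E
```

```text
pics
{'time': 0.0, 'joint_pos': array([-1.24339393e+00,  2.77123297e-01, -2.79149153e-02,  1.26801266e+00,
       -3.13689703e-06,  1.46737986e+00]), 'joint_velocities': array([-7.80103435e-04, -2.91058222e-04,  4.74685684e-04,  1.23680268e-05,
        7.26896976e-05, -1.37746460e-03]), 'effort': array([-2.33322040e-03, -4.45512915e+01,  2.95199651e+01,  1.63921580e-02,
       -2.75620987e-04,  1.55171227e-05]), 'tcp_pos': array([ 0.26073165, -0.56713781,  0.23014971]), 'eef_rot': array([ 9.76888340e-01,  2.13747282e-01, -1.27541657e-04, -1.12003692e-03]), 'contact_force': array([-0.01384026, -0.44626457,  0.374451  ]), 'torque': array([-0.00048073,  0.00418612,  0.00345457]), 'finger_gap': 1.0000549927300522}
scene 50.52968972930685 257.42938354198196 192.99265274294663 -0.1109936921290101 [[-0.812, 0.444, -0.379, 0.208], [-0.584, -0.63, 0.512, 0.638], [-0.012, 0.637, 0.771, 0.694], [0.0, 0.0, 0.0, 1.0]]
side 44.845593902477155 258.8187551823385 193.49429835522758 -0.1618534025106809 [[-0.914, 0.226, -0.337, 0.224], [-0.406, -0.488, 0.773, 0.926], [0.01, 0.843, 0.538, 0.536], [0.0, 0.0, 0.0, 1.0]]
```

View pics/scene0.png

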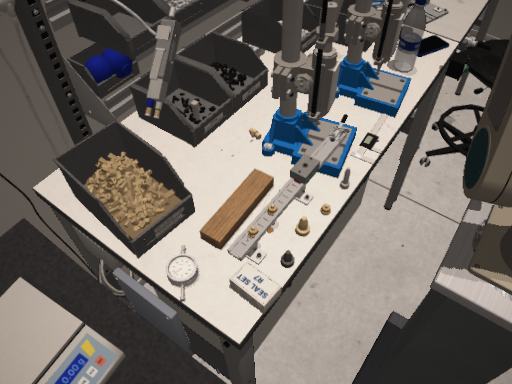

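View pics/side0.png

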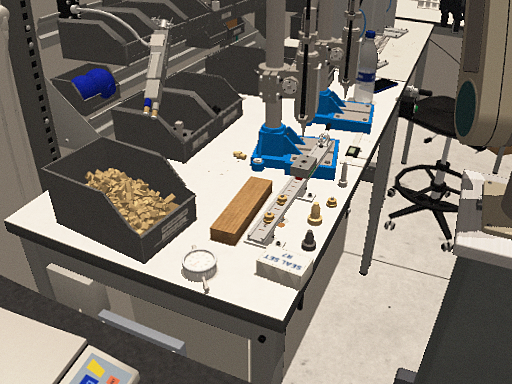

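The scene view shows the carton at (256,283), short punch (288,258), mid punch (303,226), turned part (326,209), tall punch (346,178), and the board from (215,230) to (265,180). The side view agrees. Next I'll write helpers and get rough positions.

```bash
cat > h.py <<'E'
from plant import ctrl, eyes, job
import cv2, numpy as np
from scipy.spatial.transform import Rotation as R
def tool():
    s=ctrl.sense(); T=np.eye(4); T[:3,:3]=R.from_quat(s["eef_rot"]).as_matrix(); T[:3,3]=s["tcp_pos"]; return T
def look(name,fn=None):
    T=tool(); c=eyes.camera(name)
    c["W"]=T@np.array(c["T_tool_cam"]) if name=="wrist" else np.array(c["world_from_camera"])
    c["f"]=192/np.tan(np.radians(c["fovy"]/2))
    if fn: cv2.imwrite(f"pics/{fn}.png",c["img"]); np.savez(f"pics/{fn}.npz",**{k:c[k] for k in("W","f","cx","cy","k1","img")})
    return c
def load(fn): return {k:v for k,v in np.load(f"pics/{fn}.npz").items()}
def K(c): return np.array([[c["f"],0,c["cx"]],[0,c["f"],c["cy"]],[0,0,1.]])
def ray(c,px):
    u=cv2.undistortPoints(np.array(px,float).reshape(-1,1,2),K(c),np.array([float(c["k1"]),0,0,0])).reshape(-1,2)
    return c["W"][:3,3], np.c_[u[:,0],-u[:,1],-np.ones(len(u))]@c["W"][:3,:3].T
def onz(c,px,z):
    o,d=ray(c,px); return o+d*((z-o[2])/d[:,2])[:,None]
def proj(c,P):
    P=np.atleast_2d(P); Q=(P-c["W"][:3,3])@c["W"][:3,:3]; Q=Q*[1,-1,-1]
    return cv2.projectPoints(Q,np.zeros(3),np.zeros(3),K(c),np.array([float(c["k1"]),0,0,0]))[0].reshape(-1,2)
def go(p,yaw):
    """report tool-axis shift (mm) and turn (deg) to reach TCP p, tool x heading yaw (deg), pointing down.
    shift given in present axes, and in the final axes (after the turn)"""
    T=tool(); G=R.from_euler("z",yaw,degrees=True)*R.from_quat([1,0,0,0])
    rv=(R.from_matrix(T[:3,:3]).inv()*G).as_rotvec(degrees=True); d=(np.array(p)-T[:3,3])*1000
    print("shift now",np.round(T[:3,:3].T@d,1),"shift after turn",np.round(G.inv().apply(d),1),"turn",np.round(rv,1))
E
python3 - <<'E'
from h import *
a=look("scene","s1"); b=look("side","d1")
S=dict(short=[(288,264),0],mid=[(303,231),0],turned=[(326,212),0],tall=[(345,186),0],carton=[(256,281),.034],bl=[(221,240),.03],bl2=[(203,222),.03],br=[(273,174),.03],br2=[(259,170),.03],fit=[(254,132),0],gauge=[(182,268),.02])
for k,(p,z) in S.items(): print(k,np.round(onz(a,[p],z),3))
D=dict(short=[(309,247),0],mid=[(316,221),0],turned=[(332,205),0],tall=[(343,185),0])
for k,(p,z) in D.items(): print(k,np.round(onz(b,[p],z),3))
w=look("wrist","w1"); print(np.round(w["W"],3).tolist(), np.round(w["T_tool_cam"],3).tolist(), w["f"])
E
```

```text
short [[0.397 0.288 0.   ]]
mid [[0.414 0.205 0.   ]]
turned [[0.4   0.135 0.   ]]
tall [[0.401 0.047 0.   ]]
carton [[0.416 0.367 0.034]]
bl [[0.524 0.334 0.03 ]]
bl2 [[0.581 0.321 0.03 ]]
br [[0.539 0.133 0.03 ]]
br2 [[0.571 0.141 0.03 ]]
fit [[0.675 0.019 0.   ]]
gauge [[0.55  0.421 0.02 ]]
short [[0.403 0.284 0.   ]]
mid [[0.416 0.201 0.   ]]
turned [[0.403 0.133 0.   ]]
tall [[0.404 0.046 0.   ]]
[[0.417, 0.876, 0.243, 0.323], [-0.909, 0.402, 0.11, -0.54], [-0.001, -0.267, 0.964, 0.373], [0.0, 0.0, 0.0, 1.0]] [[-0.001, 0.964, 0.267, 0.068], [1.0, 0.001, 0.0, 0.001], [-0.0, 0.267, -0.964, -0.143], [0.0, 0.0, 0.0, 1.0]] 278.71984292860986
```

>>> move_arm:
  increments:
    - [19,-31.6,0,0,0,0,0]
    - [19,-31.6,0,0,0,0,0]
    - [19,-31.6,0,0,0,0,0]
    - [19,-31.6,0,0,0,0,0]
    - [19,-31.6,0,0,0,0,0]
    - [19,-31.6,0,0,0,0,0]
    - [19,-31.6,0,0,0,0,0]
    - [19,-31.6,0,0,0,0,0]
    - [19,-31.6,0,0,0,0,0]
    - [19,-31.6,0,0,0,0,0]

```text
time: 1.25
tcp_pos: [0.3015, -0.2, 0.2313]
eef_rot: [0.977, 0.213, 0.0, 0.0]
contact_force: [1.1, 0.5, 0.2]
finger_gap: 1.0
```

>>> move_arm:
  increments:
    - [0,0,0,0,0,-8.5,0]
    - [0,0,0,0,0,-8.5,0]
    - [0,0,0,0,0,-8.5,0]
    - [0,0,0,0,0,-8.5,0]
    - [0,0,0,0,0,-8.5,0]
    - [0,0,0,0,0,-8.5,0]
    - [0,0,0,0,0,-8.5,0]
    - [0,0,0,0,0,-8.5,0]
    - [0,0,0,0,0,-8.5,0]

```text
time: 2.15
tcp_pos: [0.3016, -0.2013, 0.2313]
eef_rot: [0.632, 0.775, -0.0, 0.0]
contact_force: [0.5, 0.0, 0.5]
finger_gap: 0.999
```

>>> move_arm:
  increments:
    - [0,0,0,0,0,-8.5,0]
    - [0,0,0,0,0,-8.5,0]
    - [0,0,0,0,0,-8.5,0]
    - [0,0,0,0,0,-8.5,0]
    - [0,0,0,0,0,-8.5,0]
    - [0,0,0,0,0,-8.5,0]
    - [0,0,0,0,0,-8.5,0]
    - [0,0,0,0,0,-8.5,0]
    - [0,0,0,0,0,-8.5,0]

```text
time: 3.05
tcp_pos: [0.3016, -0.2013, 0.2313]
eef_rot: [0.017, 1.0, -0.0, 0.0]
contact_force: [-0.5, 0.1, 0.5]
finger_gap: 0.999
```

>>> move_arm:
  increments:
    - [-9,40,-6,0,0,0,0]
    - [-9,40,-6,0,0,0,0]
    - [-9,40,-6,0,0,0,0]
    - [-9,40,-6,0,0,0,0]
    - [-9,40,-6,0,0,-2,0]
    - [-15,40,-6,0,0,0,0]
    - [-15,40,-6,0,0,0,0]
    - [-15,40,-6,0,0,0,0]
    - [-15,40,-6,0,0,0,0]
    - [-15,40,-6,0,0,0,0]
    - [0,0,0,0,0,0,0]

```text
time: 4.15
tcp_pos: [0.4328, 0.2003, 0.292]
eef_rot: [0.0, 1.0, 0.001, 0.001]
contact_force: [-1.1, 0.1, 0.1]
finger_gap: 1.001
```

Run:
```python
from h import *
c=look("wrist","w2")
cv2.imwrite("pics/w2b.png",cv2.resize(c["img"],(800,600),interpolation=cv2.INTER_CUBIC))
print(ctrl.sense()["tcp_pos"],ctrl.sense()["joint_pos"])
```

```text
[0.43148751 0.19821033 0.29145267] [ 2.94333376e-01 -2.02726643e-02 -2.40377177e-01  1.35023575e+00
  3.80030860e-05  2.96044098e-01]
```

View pics/w2b.png

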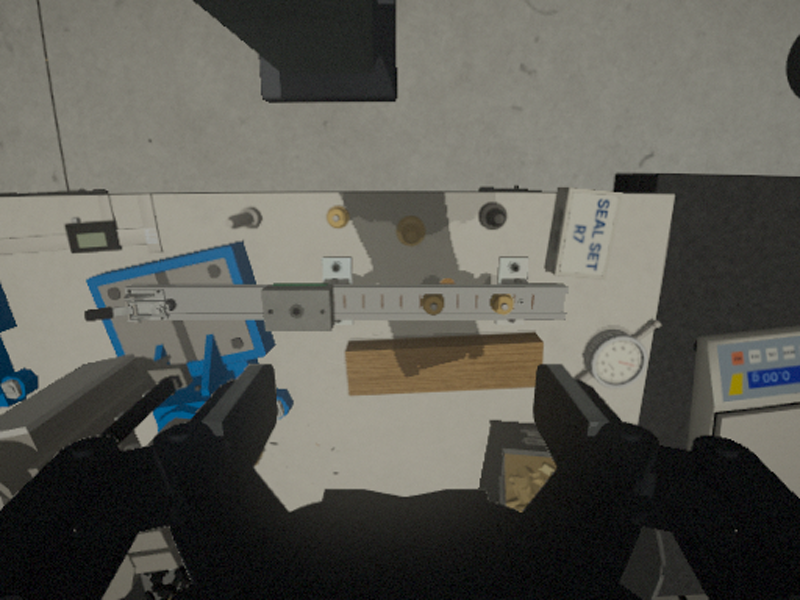

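The wrist view shows everything: tall punch at (250,217), turned part (337,217), mid punch (411,230), short punch (492,215), carton (587,232), board (347..543, 335..395), all in the 800-wide picture. I'll crop it for exact edges.

Run:
```python
from h import *
c=load("w2"); im=c["img"][115:265,135:405]
im=cv2.convertScaleAbs(im,alpha=1.3,beta=15)
cv2.imwrite("pics/w2c.png",cv2.resize(im,None,fx=2.9,fy=2.9,interpolation=cv2.INTER_CUBIC))
h=cv2.cvtColor(c["img"],cv2.COLOR_BGR2HSV)
m=cv2.inRange(h,(5,60,25),(22,255,230)); m[:205]=0; m[260:]=0; m[:,:215]=0;m[:,352:]=0
m=cv2.morphologyEx(m,cv2.MORPH_OPEN,np.ones((3,3)))
cn=max(cv2.findContours(m,0,2)[0],key=cv2.contourArea)
q=cv2.approxPolyDP(cn,6,True).reshape(-1,2); print("board poly",q.tolist(),cv2.minAreaRect(cn))
m=cv2.inRange(h,(0,0,105),(179,255,255))
```

```text
board poly [[347, 219], [226, 218], [223, 252], [342, 247]] ((284.3296203613281, 232.5314483642578), (35.180118560791016, 126.47050476074219), 87.31622314453125)
```

View pics/w2c.png

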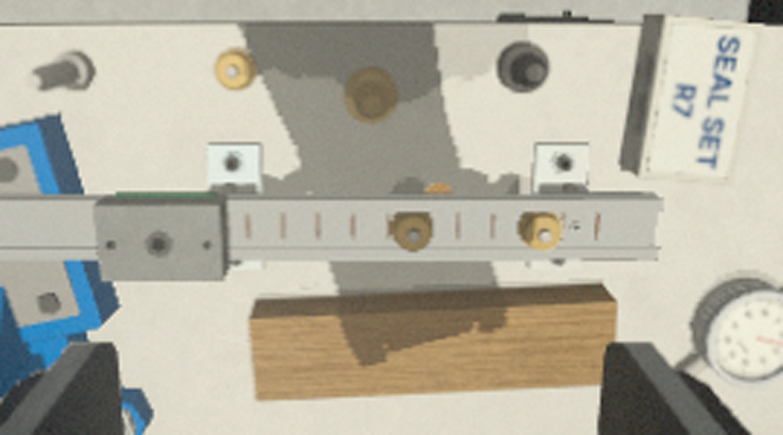

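The crop shows, in its own pixels, the tall shoulder at (76,70), turned part (235,69), mid (372,95), short (523,66), carton top from (663,15) to (727,183), and board near edge (251,318)-(615,300).

Run:
```python
from h import *
c=load("w2"); f=lambda p:[((x+.5)/2.9-.5+135,(y+.5)/2.9-.5+115) for x,y in p]
for n,p,z in [("tall",[(76.5,70)],.006),("turned",[(235,69)],.013),("mid",[(372,95)],.012),("short",[(523,66)],.01),("trackA",[(412,231)],.055),("trackB",[(542,230)],.055),
  ("board",[(251,318),(615,300),(258,400)],.03),("carton top",[(663,15),(638,175),(757,25),(727,183)],.034),("carton ctr",[(696,99)],.034),("press corner",[(62,115),(85,195),(118,300)],.02)]:
    print(n,np.round(onz(c,f(p),z)[:,:2],4).tolist())
b=onz(c,f([(251,318),(615,300)]),.03); d=b[1]-b[0]; print("board len",np.hypot(*d[:2]),"yaw",np.arctan2(-d[0],d[1]))
```

```text
tall [[0.4049, 0.0504]]
turned [[0.4043, 0.1354]]
mid [[0.418, 0.2062]]
short [[0.4032, 0.2848]]
trackA [[0.4792, 0.2252]]
trackB [[0.4788, 0.2892]]
board [[0.5355, 0.1408], [0.5258, 0.3371], [0.5848, 0.1428]]
carton top [[0.3763, 0.3471], [0.4559, 0.3418], [0.3807, 0.3943], [0.4601, 0.3886]]
carton ctr [[0.417, 0.3677]]
press corner [[0.4266, 0.0456], [0.4694, 0.0537], [0.5291, 0.0663]]
board len 0.19649821423589292 yaw 0.049572998799615534
```

Run:
```python
from h import *
print(tool()[:3,3]); go([.428,.3672,.06],176.1)
```

```text
[0.43148751 0.19821033 0.29145267]
shift now [  3.9 168.9 231.5] shift after turn [ 15.  168.4 231.5] turn [0.  0.  3.8]
```

>>> move_arm:
  increments:
    - [0,0,0,0,0,3.8,0]
    - [2.1,24,33,0,0,0,0]
    - [2.1,24,33,0,0,0,0]
    - [2.1,24,33,0,0,0,0]
    - [2.1,24,33,0,0,0,0]
    - [2.1,24,33,0,0,0,0]
    - [2.1,24,33,0,0,0,0]
    - [2.1,24,33,0,0,0,0]
    - [0,0,0,0,0,0,0]
    - [0,0,0,0,0,0,0]

```text
time: 5.2
tcp_pos: [0.4274, 0.3634, 0.0597]
eef_rot: [0.036, 0.999, -0.001, -0.001]
contact_force: [0.7, -0.7, 0.3]
finger_gap: 0.999
```

Run:
```python
from h import *
print(tool()[:3,3]); go([.428,.3672,.004],176.1); c=look("wrist","w3")
```

```text
[0.42735318 0.36335968 0.05965291]
shift now [-0.5  4.  55.6] shift after turn [-0.4  3.9 55.7] turn [-0.1 -0.1 -0.2]
```

View pics/w3.png

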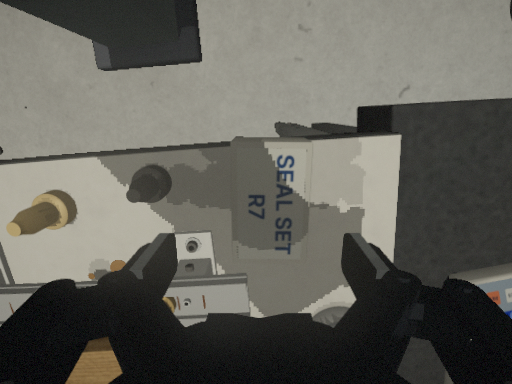

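The carton's top spans about (235,138)-(312,140)-(306,258)-(232,258), close to centred between the fingers. A quick cast confirms it before I descend.

Run:
```python
from h import *
c=load("w3"); P=onz(c,[(235,138),(312,140),(306,258),(232,258)],.034); print(P.round(4),P.mean(0).round(4))
```

```text
[[0.374  0.3521 0.034 ]
 [0.3785 0.398  0.034 ]
 [0.4572 0.3923 0.034 ]
 [0.4535 0.3424 0.034 ]] [0.4158 0.3712 0.034 ]
```

>>> move_arm:
  increments:
    - [0,3,20,0,0,0,0]
    - [0,3,20,0,0,0,0]
    - [0,0,15,0,0,0,0]
    - [0,0,0,0,0,0,1]
    - [0,0,0,0,0,0,1]
    - [0,0,0,0,0,0,1]
    - [0,0,0,0,0,0,1]
    - [0,0,0,0,0,0,1]
    - [0,0,0,0,0,0,1]
    - [0,0,0,0,0,0,1]
    - [0,0,0,0,0,0,1]
  newtons: 25

```text
time: 6.35
tcp_pos: [0.4304, 0.3713, 0.0074]
eef_rot: [0.036, 0.999, 0.001, 0.002]
contact_force: [0.7, -1.8, 6.3]
finger_gap: 0.578
```

>>> move_arm:
  increments:
    - [0,0,-20,0,0,0,1]
    - [0,0,-40,0,0,0,1]
    - [0,0,-40,0,0,0,1]
    - [0,0,-40,0,0,0,1]
    - [0,0,-40,0,0,0,1]
    - [0,0,-20,0,0,0,1]
    - [0,0,0,0,0,0,1]

```text
time: 7.05
tcp_pos: [0.4311, 0.3725, 0.2103]
eef_rot: [0.036, 0.999, 0.003, 0.004]
contact_force: [1.0, -0.3, -1.0]
finger_gap: 0.587
```

Run:
```python
from h import *
s=ctrl.sense(); print(s["finger_gap"],tool()[:3,3]); c=look("wrist","w4"); go([.649,.1645,.2],92.8)
```

```text
0.5872814381366033 [0.43110211 0.37253291 0.21025597]
shift now [-233.5 -190.9    7.9] shift after turn [-217.6  208.8    7.6] turn [ 0.3  0.1 83.1]
```

View pics/w4.png

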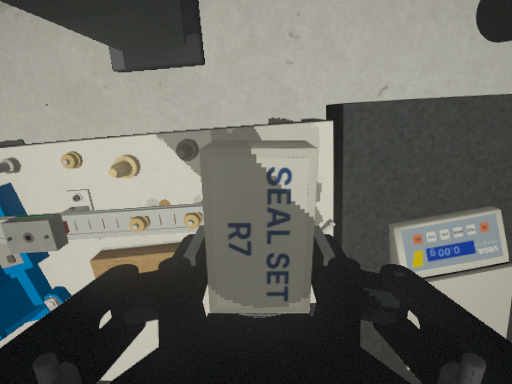

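The carton is held level (205..322, 142..310). I'll work out where its centre sits in the tool frame.

Run:
```python
from h import *
c=load("w4"); P=onz(c,[(204,142),(322,144),(309,312),(208,310)],.2103+.0266); T=tool()
Q=(P-T[:3,3])@T[:3,:3]; print((Q*1000).round(1))
```

```text
[[ 54.3 -22.4 -29.6]
 [ 53.4  26.4 -29.4]
 [-30.   25.2 -29.1]
 [-28.5 -25.2 -29.3]]
```

>>> move_arm:
  increments:
    - [0,0,0,0,0,8.3,1]
    - [0,0,0,0,0,8.3,1]
    - [0,0,0,0,0,8.3,1]
    - [0,0,0,0,0,8.3,1]
    - [0,0,0,0,0,8.3,1]
    - [0,0,0,0,0,8.3,1]
    - [0,0,0,0,0,8.3,1]
    - [0,0,0,0,0,8.3,1]
    - [0,0,0,0,0,8.3,1]
    - [0,0,0,0,0,8.3,1]

```text
time: 8.1
tcp_pos: [0.4273, 0.3698, 0.2028]
eef_rot: [0.691, 0.723, -0.002, -0.0]
contact_force: [-0.2, 0.4, -0.6]
finger_gap: 0.579
```

>>> move_arm:
  increments:
    - [-28,22,0,0,0,0,1]
    - [-28,22,0,0,0,0,1]
    - [-28,22,0,0,0,0,1]
    - [-28,22,0,0,0,0,1]
    - [-28,22,0,0,0,0,1]
    - [-28,22,0,0,0,0,1]
    - [-28,22,0,0,0,0,1]
    - [0,0,0,0,0,0,1]
    - [0,0,0,0,0,0,1]

```text
time: 9.0
tcp_pos: [0.5912, 0.1819, 0.203]
eef_rot: [0.69, 0.724, -0.002, -0.001]
contact_force: [-0.6, 1.1, -1.1]
finger_gap: 0.582
```

Run:
```python
from h import *
print(tool()[:3,3],ctrl.sense()["joint_pos"].round(2)); c=look("wrist","w5");cv2.imwrite("pics/w5b.png",cv2.resize(c["img"],(800,600),interpolation=cv2.INTER_CUBIC))
```

```text
[0.59121057 0.18193634 0.20303618] [ 0.19  0.28 -0.08  1.21  0.    1.72]
```

View pics/w5b.png

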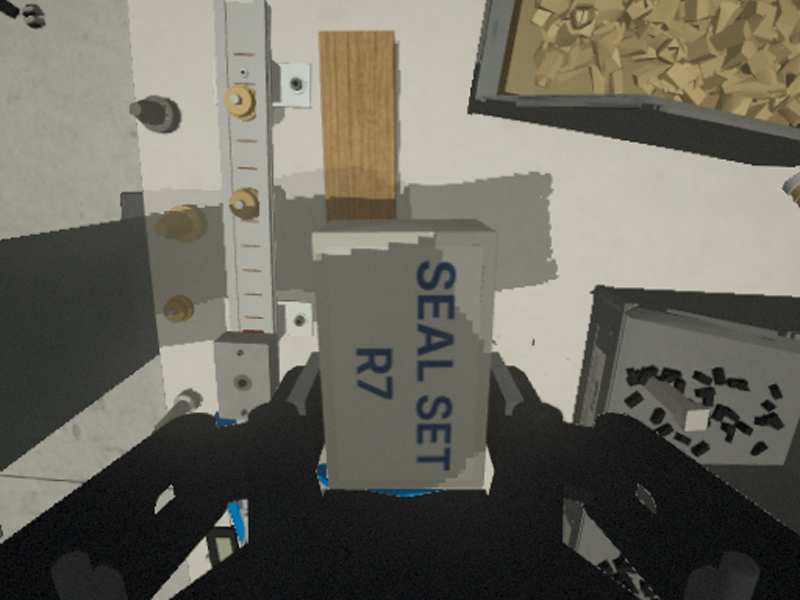

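The board's left end shows at (319,31)-(395,31), with its edges running to (327,220) and (397,220). The carton hangs clear.

Run:
```python
from h import *
c=load("w5"); f=lambda p:[((x+.5)/1.5625-.5,(y+.5)/1.5625-.5) for x,y in p]
P=onz(c,f([(319,31),(395,31),(327,219),(396.5,219)]),.03); print(P.round(4))
for a,b in((0,2),(1,3)): d=P[a]-P[b]; print("yaw",np.arctan2(-d[0],d[1]))
go([.649,.1625,.2],92.8)
```

```text
[[0.5273 0.3389 0.03  ]
 [0.5771 0.3409 0.03  ]
 [0.5334 0.2164 0.03  ]
 [0.5833 0.2187 0.03  ]]
yaw 0.04929504191144192
yaw 0.05113729480065307
shift now [-23.1  57.1   3.2] shift after turn [-23.   57.1   3.4] turn [-0.2  0.   0.1]
```

>>> move_arm:
  increments:
    - [-11.5,29,0,0,0,0,1]
    - [-11.5,29,0,0,0,0,1]
    - [0,0,35,0,0,0,1]
    - [0,0,35,0,0,0,1]
    - [0,0,35,0,0,0,1]
    - [0,0,35,0,0,0,1]
    - [0,0,25,0,0,0,1]
    - [0,0,10,0,0,0,1]
    - [0,0,0,0,0,0,1]
    - [0,0,0,0,0,0,1]

```text
time: 10.05
tcp_pos: [0.6519, 0.1635, 0.0314]
eef_rot: [0.689, 0.725, 0.001, 0.0]
contact_force: [0.6, -0.5, 0.1]
finger_gap: 0.584
```

Run:
```python
from h import *
print(ctrl.sense()["contact_force"]); go([.650,.1625,.009],92.8)
c=look("side","d5"); cv2.imwrite("pics/d5b.png",cv2.resize(c["img"][100:280,170:410],None,fx=3,fy=3,interpolation=cv2.INTER_CUBIC))
```

```text
[ 0.60402776 -0.53538235  0.06929075]
shift now [-0.9 -2.  22.4] shift after turn [-0.9 -2.  22.4] turn [ 0.1 -0.   0.1]
```

View pics/d5b.png

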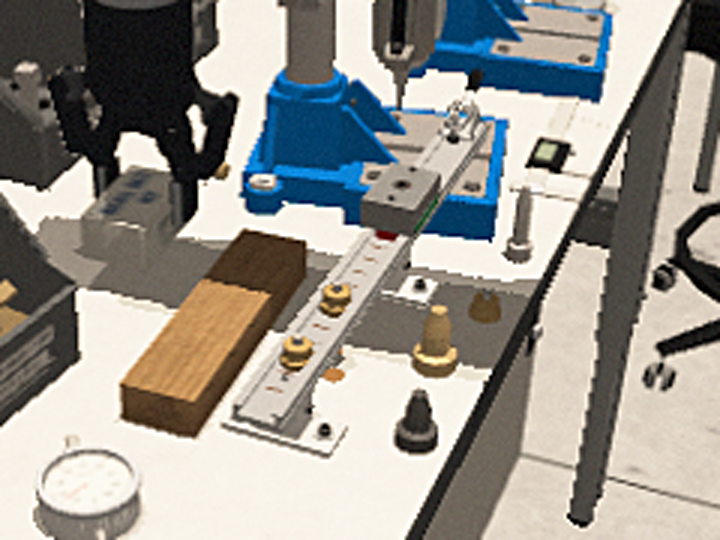

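The carton hangs behind the board's right end (130,210 in the crop), clear of the bins and the press.

>>> move_arm:
  increments:
    - [-1,-2,10,0,0,0,1]
    - [0,0,8,0,0,0,1]
    - [0,0,4,0,0,0,1]
    - [0,0,0,0,0,0,1]
    - [0,0,0,0,0,0,0.28]
    - [0,0,0,0,0,0,0.28]
    - [0,0,0,0,0,0,0.28]
    - [0,0,0,0,0,0,0.28]
    - [0,0,-20,0,0,0,0.28]
    - [0,0,-30,0,0,0,0.28]
    - [0,0,-40,0,0,0,0.28]
    - [0,0,-40,0,0,0,0.28]

```text
time: 11.3
tcp_pos: [0.6488, 0.1615, 0.1391]
eef_rot: [0.689, 0.725, -0.001, -0.0]
contact_force: [1.0, 0.1, 0.0]
finger_gap: 0.719
```

>>> move_arm:
  increments:
    - [0,0,-45,0,0,0,0.28]
    - [0,0,-25,0,0,0,0.28]
    - [25,-40,0,0,0,0,0.28]
    - [25,-40,0,0,0,0,0.28]
    - [0,0,0,0,0,0,0.28]

```text
time: 11.8
tcp_pos: [0.5612, 0.2092, 0.2079]
eef_rot: [0.688, 0.726, -0.002, -0.002]
contact_force: [0.6, 0.4, -0.0]
finger_gap: 0.721
```

Run:
```python
from h import *
print(ctrl.sense()["finger_gap"],ctrl.sense()["time"],tool()[:3,3]); c=look("wrist","w6");cv2.imwrite("pics/w6b.png",cv2.resize(c["img"],(800,600),interpolation=cv2.INTER_CUBIC))
go([.4043,.1354,.12],180)
```

```text
0.7210683378097001 11.8 [0.56121823 0.20919272 0.20793871]
shift now [ -64.5 -163.4   88.5] shift after turn [159.9 -73.1  88.3] turn [ -0.1  -0.1 -87. ]
```

View pics/w6b.png

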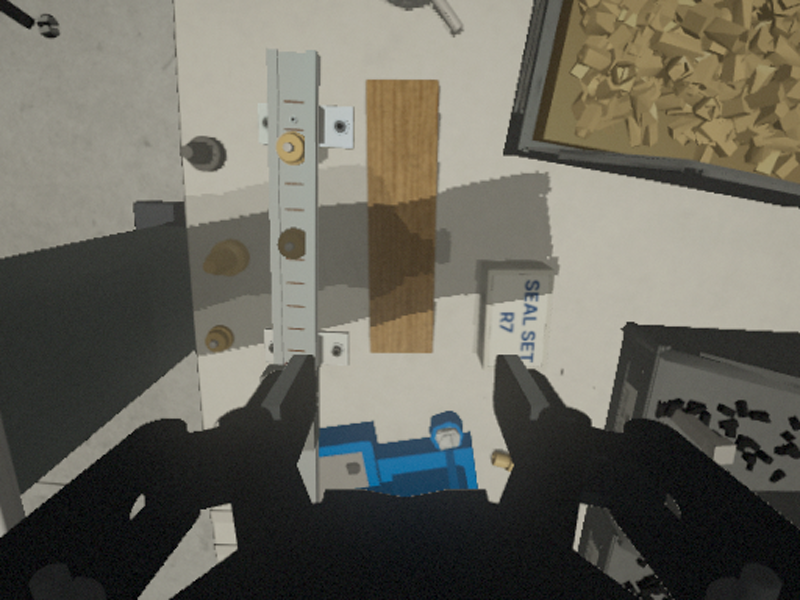

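The carton lies flat at (517,318) and is still aligned. The board spans (366,80)-(433,352).

Run:
```python
from h import *
c=load("w6"); f=lambda p:[((x+.5)/1.5625-.5,(y+.5)/1.5625-.5) for x,y in p]
P=onz(c,f([(366,80),(439,80),(433,352),(368,352)]),.03); print(P.round(4)[:,:2].tolist(),P.mean(0).round(4))
C=onz(c,f([(489,270),(551,270),(484,365)]),.034); print(C.round(4)[:,:2].tolist())
d=C[0]-C[2];print("yaw",np.arctan2(-d[0],d[1]))
print("tops",onz(c,f([(207,153)]),.01).round(4),onz(c,f([(228,258)]),.012).round(4),onz(c,f([(220,340)]),.013).round(4))
```

```text
[[0.5277, 0.3382], [0.5772, 0.3408], [0.5868, 0.1428], [0.5353, 0.14]] [0.5567 0.2405 0.03  ]
[[0.6234, 0.2121], [0.6697, 0.2147], [0.6275, 0.1356]]
yaw 0.05375312957641455
tops [[0.407 0.286 0.01 ]] [[0.42   0.2064 0.012 ]] [[0.4097 0.1364 0.013 ]]
```

>>> move_arm:
  increments:
    - [0,0,0,0,0,-8.5,0.28]
    - [0,0,0,0,0,-8.5,0.28]
    - [0,0,0,0,0,-8.5,0.28]
    - [0,0,0,0,0,-8.5,0.28]
    - [0,0,0,0,0,-8.5,0.28]
    - [0,0,0,0,0,-8.5,0.3]
    - [0,0,0,0,0,-8.5,0.3]
    - [0,0,0,0,0,-8.5,0.3]
    - [0,0,0,0,0,-8.5,0.3]
    - [0,0,0,0,0,-8.5,0.3]
    - [0,0,0,0,0,-2,0.3]

```text
time: 12.95
tcp_pos: [0.5683, 0.207, 0.2083]
eef_rot: [-0.0, 1.0, -0.0, 0.001]
contact_force: [0.7, -0.1, -0.4]
finger_gap: 0.702
```

>>> move_arm:
  increments:
    - [38,-18,25,0,0,0,0.3]
    - [38,-18,25,0,0,0,0.3]
    - [38,-18,25,0,0,0,0.3]
    - [38,-18,25,0,0,0,0.3]
    - [0,0,0,0,0,0,0.3]
    - [0,0,0,0,0,0,0.3]

```text
time: 13.55
tcp_pos: [0.4125, 0.1348, 0.1066]
eef_rot: [0.002, 1.0, -0.0, -0.002]
contact_force: [0.7, 0.6, 0.4]
finger_gap: 0.7
```

Run:
```python
from h import *
print(ctrl.sense()["finger_gap"],ctrl.sense()["time"],tool()[:3,3]); c=look("wrist","w7")
go([.405,.136,.004],180)
h=cv2.cvtColor(c["img"],cv2.COLOR_BGR2HSV)
m=cv2.inRange(h,(12,90,60),(30,255,255)); m=cv2.morphologyEx(m,cv2.MORPH_OPEN,np.ones((3,3)))
for q in cv2.findContours(m,0,2)[0]:
    if cv2.contourArea(q)>60: (x,y),r=cv2.minEnclosingCircle(q); print((round(x),round(y)),round(r),onz(c,[(x,y)],.013).round(4))
```

```text
0.7003596924891116 13.55 [0.41251491 0.13475555 0.10659328]
shift now [ 11.2   0.4 104.5] shift after turn [ 11.    0.5 104.5] turn [ 0.   0.1 -0.2]
(386, 338) 24 [[0.5748 0.2685 0.013 ]]
(428, 322) 8 [[0.5561 0.3105 0.013 ]]
(294, 310) 28 [[0.5371 0.1688 0.013 ]]
(445, 278) 15 [[0.5021 0.3182 0.013 ]]
(370, 249) 8 [[0.4695 0.2386 0.013 ]]
(341, 200) 19 [[0.4205 0.2069 0.013 ]]
(260, 182) 12 [[0.404  0.1347 0.013 ]]
```

>>> move_arm:
  increments:
    - [8,0,20,0,0,0,0.3]
    - [0,0,35,0,0,0,0.3]
    - [0,0,30,0,0,0,0.3]
    - [0,0,15,0,0,0,0.3]
    - [0,0,0,0,0,0,0.3]
    - [0,0,0,0,0,0,1]
    - [0,0,0,0,0,0,1]
    - [0,0,0,0,0,0,1]
    - [0,0,0,0,0,0,1]
    - [0,0,0,0,0,0,1]
    - [0,0,0,0,0,0,1]
    - [0,0,0,0,0,0,1]
  newtons: 30

```text
time: 14.8
tcp_pos: [0.4094, 0.1363, 0.01]
eef_rot: [0.001, 1.0, 0.0, 0.002]
contact_force: [-0.5, -0.5, 5.3]
finger_gap: 0.227
```

>>> move_arm:
  increments:
    - [0,0,-15,0,0,0,1]
    - [0,0,-35,0,0,0,1]
    - [0,0,-40,0,0,0,1]
    - [0,0,-40,0,0,0,1]
    - [0,0,-20,0,0,0,1]
    - [0,0,0,0,0,0,1]

```text
time: 15.4
tcp_pos: [0.4099, 0.1364, 0.1624]
eef_rot: [0.001, 1.0, 0.001, 0.004]
contact_force: [0.5, -0.6, -0.1]
finger_gap: 0.225
```

Run:
```python
from h import *
print(ctrl.sense()["finger_gap"],tool()[:3,3]); c=look("wrist","w8")
cv2.imwrite("pics/w8b.png",cv2.resize(c["img"][150:384,130:390],None,fx=2.5,fy=2.5,interpolation=cv2.INTER_CUBIC))
go([.650,.173,.15],182.8)
```

```text
0.2253553245761774 [0.40994802 0.13642278 0.16235936]
shift now [-241.5   37.3   11.3] shift after turn [-243.2   25.    10.2] turn [ 0.   0.3 -2.9]
```

View pics/w8b.png

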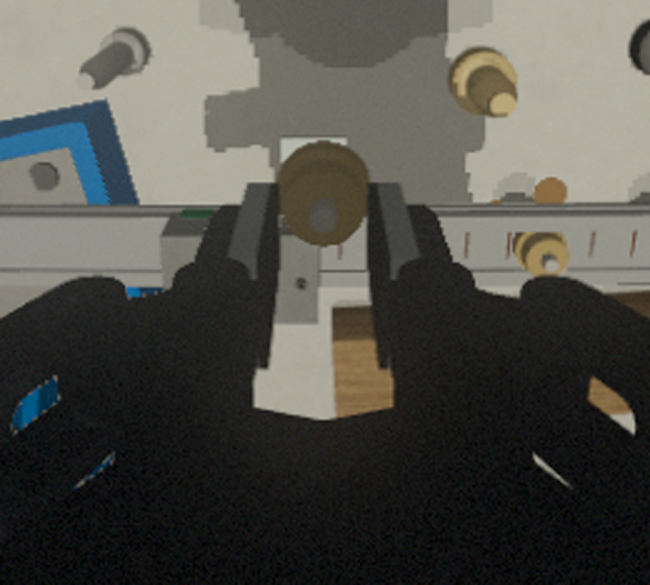

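The turned part is held upright, top face at (323,200) and pin at (323,213) in the crop. I'll find its offset in the tool frame.

Run:
```python
from h import *
c=load("w8"); T=tool(); P=onz(c,[(323/2.5+130,200/2.5+150)],T[2,3]+.005); print(((P-T[:3,3])@T[:3,:3]*1000).round(1))
P=onz(c,[(323/2.5+130,214/2.5+150)],T[2,3]+.010); print(((P-T[:3,3])@T[:3,:3]*1000).round(1))
```

```text
[[ 3.9 -0.4 -5. ]]
[[  2.9  -0.4 -10. ]]
```

>>> move_arm:
  increments:
    - [0,0,0,0,0,-2.9,1]
    - [-41,4.2,0,0,0,0,1]
    - [-41,4.2,0,0,0,0,1]
    - [-41,4.2,0,0,0,0,1]
    - [-41,4.2,0,0,0,0,1]
    - [-41,4.2,0,0,0,0,1]
    - [-41,4.2,0,0,0,0,1]
    - [0,0,30,0,0,0,1]
    - [0,0,30,0,0,0,1]
    - [0,0,20,0,0,0,1]
    - [0,0,0,0,0,0,1]
    - [0,0,0,0,0,0,1]

```text
time: 16.65
tcp_pos: [0.6499, 0.1727, 0.0767]
eef_rot: [-0.024, 1.0, -0.0, -0.002]
contact_force: [-0.9, 0.3, 1.2]
finger_gap: 0.226
```

Run:
```python
from h import *
print(tool()[:3,3],ctrl.sense()["contact_force"]); go([.6535,.173,.0455],182.8)
```

```text
[0.64994458 0.172727   0.07668685] [-0.85885653  0.31739228  1.23596276]
shift now [-3.7  0.1 31.2] shift after turn [-3.6  0.1 31.2] turn [-0.  -0.2 -0. ]
```

>>> move_arm:
  increments:
    - [-3.6,0,10,0,0,0,1]
    - [0,0,12,0,0,0,1]
    - [0,0,6,0,0,0,1]
    - [0,0,0,0,0,0,1]
    - [0,0,0,0,0,0,1]

```text
time: 17.15
tcp_pos: [0.6548, 0.1731, 0.0502]
eef_rot: [-0.024, 1.0, -0.0, -0.0]
contact_force: [-0.3, -0.3, 0.2]
finger_gap: 0.226
```

>>> move_arm:
  increments:
    - [1,0,2.5,0,0,0,1]
    - [0,0,2,0,0,0,1]
    - [0,0,0,0,0,0,1]
    - [0,0,0,0,0,0,1]

```text
time: 17.55
tcp_pos: [0.654, 0.1731, 0.0459]
eef_rot: [-0.024, 1.0, 0.0, 0.0]
contact_force: [0.8, 0.2, 0.5]
finger_gap: 0.225
```

>>> move_arm:
  increments:
    - [0,0,1,0,0,0,1]
    - [0,0,0.7,0,0,0,1]
    - [0,0,0,0,0,0,1]
    - [0,0,0,0,0,0,1]

```text
time: 17.95
tcp_pos: [0.654, 0.1731, 0.0441]
eef_rot: [-0.024, 1.0, 0.0, 0.0]
contact_force: [0.6, -1.1, 0.1]
finger_gap: 0.228
```

>>> move_arm:
  increments:
    - [0,0,1,0,0,0,1]
    - [0,0,0,0,0,0,1]
    - [0,0,0,0,0,0,0.6]
    - [0,0,0,0,0,0,0.45]
    - [0,0,0,0,0,0,0.45]
    - [0,0,0,0,0,0,0.45]
    - [0,0,-10,0,0,0,0.45]
    - [0,0,-30,0,0,0,0.45]
    - [0,0,-40,0,0,0,0.45]
    - [0,0,-40,0,0,0,0.45]
    - [0,0,0,0,0,0,0.45]

```text
time: 19.05
tcp_pos: [0.659, 0.174, 0.1717]
eef_rot: [-0.024, 1.0, 0.001, 0.007]
contact_force: [0.7, 0.1, 1.1]
finger_gap: 0.546
```

Run:
```python
from h import *
print(ctrl.sense()["finger_gap"],tool()[:3,3]); c=look("wrist","w9")
h=cv2.cvtColor(c["img"],cv2.COLOR_BGR2HSV)
cv2.imwrite("pics/w9b.png",c["img"][60:384,100:420])
go([.4045,.2855,.10],182.8)
```

```text
0.5455798429652041 [0.6590179  0.17397781 0.17173805]
shift now [247.7 123.9  66.3] shift after turn [247.  124.1  68.5] turn [ 0.1  0.5 -0. ]
```

View pics/w9b.png

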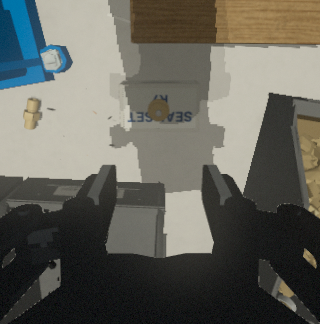

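The turned part stands on the middle of the carton, at (158,108) in the crop. Next is the short punch.

>>> move_arm:
  increments:
    - [31,15.5,8.5,0,0.5,0,0.35]
    - [31,15.5,8.5,0,0,0,0.35]
    - [31,15.5,8.5,0,0,0,0.35]
    - [31,15.5,8.5,0,0,0,0.35]
    - [31,15.5,8.5,0,0,0,0.35]
    - [31,15.5,8.5,0,0,0,0.35]
    - [31,15.5,8.5,0,0,0,0.35]
    - [31,15.5,8.5,0,0,0,0.35]
    - [0,0,0,0,0,0,0.35]
    - [0,0,0,0,0,0,0.35]

```text
time: 20.1
tcp_pos: [0.3984, 0.2846, 0.0962]
eef_rot: [-0.025, 1.0, -0.001, -0.005]
contact_force: [0.0, -0.8, 0.1]
finger_gap: 0.654
```

Run:
```python
from h import *
print(tool()[:3,3]); c=look("wrist","w10")
g=cv2.cvtColor(c["img"],cv2.COLOR_BGR2GRAY)
x=proj(c,[.4045,.2855,.012])[0]; print(x, [proj(c,[px,.2855,.02])[0].round() for px in(.39,.42)])
x0,y0=x.astype(int); cv2.imwrite("pics/w10b.png",cv2.resize(c["img"][y0-50:y0+50,x0-60:x0+60],None,fx=4,fy=4,interpolation=cv2.INTER_CUBIC)); print(x0,y0)
go([.4045,.2855,.04],182.8)
```

```text
[0.39843447 0.28462857 0.096173  ]
[260.67936357 201.99222268] [array([262., 188.]), array([260., 222.])]
260 201
shift now [-5.1  0.5 56.7] shift after turn [-4.6  0.5 56.8] turn [-0.  -0.5  0. ]
```

View pics/w10b.png

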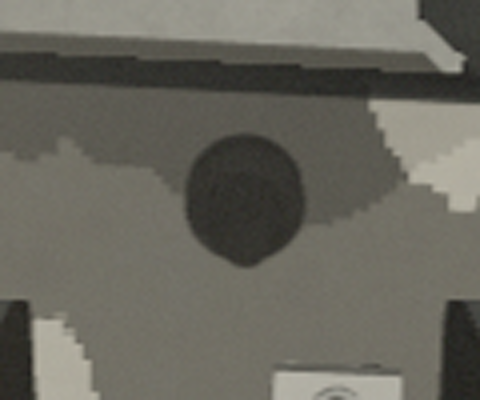

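The short punch shoulder is at about (261.4,199.5) in the full picture, so it stands near (.4025,.286).

>>> move_arm:
  increments:
    - [-4,1,30,0,-0.4,0,0.35]
    - [0,0,30,0,0,0,0.35]
    - [0,0,18,0,0,0,0.35]
    - [0,0,0,0,0,0,0.35]
    - [0,0,0,0,0,0,0.35]

```text
time: 20.65
tcp_pos: [0.4045, 0.2859, 0.0192]
eef_rot: [-0.024, 1.0, -0.0, -0.001]
contact_force: [1.0, 0.5, 1.0]
finger_gap: 0.652
```

>>> move_arm:
  increments:
    - [2,0,6,0,0,0,0.35]
    - [0,0,5,0,0,0,0.35]
    - [0,0,0,0,0,0,0.35]
    - [0,0,0,0,0,0,1]
    - [0,0,0,0,0,0,1]
    - [0,0,0,0,0,0,1]
    - [0,0,0,0,0,0,1]
    - [0,0,0,0,0,0,1]
    - [0,0,0,0,0,0,1]
  newtons: 40

```text
time: 21.55
tcp_pos: [0.4016, 0.2863, 0.0085]
eef_rot: [-0.024, 1.0, 0.0, -0.001]
contact_force: [-1.3, -1.0, 5.7]
finger_gap: 0.266
```

>>> move_arm:
  increments:
    - [0,0,-10,0,0,0,1]
    - [0,0,-35,0,0,0,1]
    - [0,0,-40,0,0,0,1]
    - [0,0,-40,0,0,0,1]
    - [0,0,-15,0,0,0,1]
    - [0,0,0,0,0,0,1]
    - [0,0,0,0,0,0,1]

```text
time: 22.25
tcp_pos: [0.4012, 0.2857, 0.1477]
eef_rot: [-0.024, 1.0, -0.0, -0.001]
contact_force: [-0.4, 0.0, -1.3]
finger_gap: 0.27
```

Run:
```python
from h import *
print(ctrl.sense()["finger_gap"],tool()[:3,3]); c=look("wrist","w11")
cv2.imwrite("pics/w11b.png",cv2.resize(c["img"][190:300,180:330],None,fx=3.5,fy=3.5,interpolation=cv2.INTER_CUBIC))
go([.5602,.1706,.13],182.8)
```

```text
0.26958698801916786 [0.40122113 0.28573344 0.14765968]
shift now [-154.  -122.4   16.3] shift after turn [-153.9 -122.4   16.7] turn [-0.1 -0.2 -0. ]
```

View pics/w11b.png

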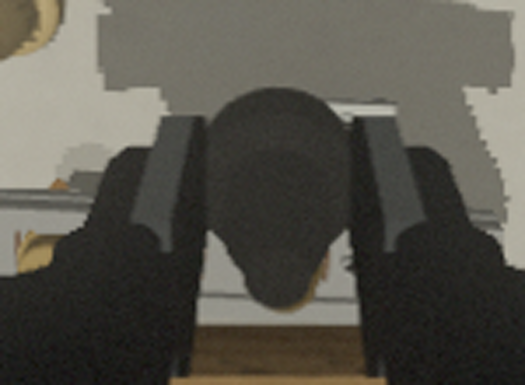

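The short punch is held upright, its shoulder at (278,160) in the crop.

>>> move_arm:
  increments:
    - [-30.6,-24.5,0,0,-0.2,0,1]
    - [-30.6,-24.5,0,0,0,0,1]
    - [-30.6,-24.5,0,0,0,0,1]
    - [-30.6,-24.5,0,0,0,0,1]
    - [-30.6,-24.5,0,0,0,0,1]
    - [0,0,30,0,0,0,1]
    - [0,0,30,0,0,0,1]
    - [0,0,25,0,0,0,1]
    - [0,0,0,0,0,0,1]
    - [0,0,0,0,0,0,1]

```text
time: 23.3
tcp_pos: [0.5587, 0.1707, 0.0614]
eef_rot: [-0.024, 1.0, -0.0, -0.001]
contact_force: [-0.2, -1.1, 0.0]
finger_gap: 0.264
```

Run:
```python
from h import *
go([.5594,.1706,.040],182.8)
```

```text
shift now [-0.7 -0.1 21.4] shift after turn [-0.7 -0.2 21.4] turn [-0.  -0.1 -0. ]
```

>>> move_arm:
  increments:
    - [-0.7,0,10,0,0,0,1]
    - [0,0,8,0,0,0,1]
    - [0,0,3,0,0,0,1]
    - [0,0,0,0,0,0,1]
    - [0,0,0,0,0,0,1]

```text
time: 23.8
tcp_pos: [0.5614, 0.1712, 0.0424]
eef_rot: [-0.024, 1.0, 0.0, 0.001]
contact_force: [-0.3, 0.6, -1.2]
finger_gap: 0.26
```

>>> move_arm:
  increments:
    - [1,0,2,0,0,0,1]
    - [0,0,1.5,0,0,0,1]
    - [0,0,0.5,0,0,0,1]
    - [0,0,0,0,0,0,1]
    - [0,0,0,0,0,0,1]

```text
time: 24.3
tcp_pos: [0.5603, 0.1711, 0.0386]
eef_rot: [-0.024, 1.0, 0.0, 0.001]
contact_force: [-2.5, -0.8, 3.7]
finger_gap: 0.263
```

>>> move_arm:
  increments:
    - [0,0,0,0,0,0,0.6]
    - [0,0,0,0,0,0,0.45]
    - [0,0,0,0,0,0,0.45]
    - [0,0,0,0,0,0,0.45]
    - [0,0,-10,0,0,0,0.45]
    - [0,0,-30,0,0,0,0.45]
    - [0,0,-40,0,0,0,0.45]
    - [0,0,-30,0,0,0,0.45]
    - [0,0,0,0,0,0,0.45]

```text
time: 25.2
tcp_pos: [0.5644, 0.1719, 0.1546]
eef_rot: [-0.024, 1.0, 0.001, 0.006]
contact_force: [1.0, 0.5, -0.4]
finger_gap: 0.55
```

>>> move_arm:
  increments:
    - [27.8,8.4,0,0,0,0,0.3]
    - [27.8,8.4,0,0,0,0,0.3]
    - [27.8,8.4,0,0,0,0,0.3]
    - [27.8,8.4,0,0,0,0,0.3]
    - [27.8,8.4,0,0,0,0,0.3]
    - [0,0,0,0,0,0,0.3]
    - [0,0,0,0,0,0,0.3]

```text
time: 25.9
tcp_pos: [0.4188, 0.2063, 0.1478]
eef_rot: [-0.025, 1.0, -0.0, 0.001]
contact_force: [0.6, 0.2, 0.0]
finger_gap: 0.702
```

Run:
```python
from h import *
print(tool()[:3,3]); c=look("wrist","w12")
h=cv2.cvtColor(c["img"],cv2.COLOR_BGR2HSV)
m=cv2.inRange(h,(10,80,30),(32,255,255)); x=proj(c,[.419,.2063,.014])[0]; print("expected",x)
m=cv2.morphologyEx(m,cv2.MORPH_OPEN,np.ones((3,3)))
for q in cv2.findContours(m,0,2)[0]:
    b=cv2.boundingRect(q)
    if cv2.contourArea(q)>60 and abs(b[0]+b[2]/2-x[0])<40: print(b)
cv2.imwrite("pics/w12b.png",cv2.resize(c["img"],(800,600)))
go([.419,.2063,.03],182.8)
```

```text
[0.41881669 0.20629569 0.14782193]
expected [259.76242019 180.23028155]
(194, 273, 133, 49)
(267, 243, 21, 19)
(283, 222, 14, 10)
(247, 165, 26, 28)
shift now [  1.1   0.  118.1] shift after turn [  0.8   0.  118.1] turn [ 0.   0.2 -0. ]
```

>>> move_arm:
  increments:
    - [1,0,40,0,0,0,0.3]
    - [0,0,40,0,0,0,0.3]
    - [0,0,30,0,0,0,0.3]
    - [0,0,20,0,0,0,0.3]
    - [0,0,0,0,0,0,0.3]
    - [0,0,0,0,0,0,0.3]

```text
time: 26.55
tcp_pos: [0.4194, 0.2061, 0.018]
eef_rot: [-0.024, 1.0, -0.0, 0.001]
contact_force: [-0.3, -0.1, 0.8]
finger_gap: 0.701
```

>>> move_arm:
  increments:
    - [1.5,0,6,0,0,0,0.3]
    - [0,0,4,0,0,0,0.3]
    - [0,0,0,0,0,0,0.3]
    - [0,0,0,0,0,0,1]
    - [0,0,0,0,0,0,1]
    - [0,0,0,0,0,0,1]
    - [0,0,0,0,0,0,1]
    - [0,0,0,0,0,0,1]
    - [0,0,0,0,0,0,1]
  newtons: 40

```text
time: 27.45
tcp_pos: [0.4173, 0.2061, 0.0085]
eef_rot: [-0.024, 1.0, -0.0, 0.001]
contact_force: [-1.5, -1.2, 5.5]
finger_gap: 0.287
```

>>> move_arm:
  increments:
    - [0,0,-10,0,0,0,1]
    - [0,0,-35,0,0,0,1]
    - [0,0,-40,0,0,0,1]
    - [0,0,-40,0,0,0,1]
    - [0,0,-15,0,0,0,1]
    - [0,0,0,0,0,0,1]
    - [0,0,0,0,0,0,1]

```text
time: 28.15
tcp_pos: [0.4163, 0.206, 0.1477]
eef_rot: [-0.024, 1.0, 0.0, 0.001]
contact_force: [-0.7, 0.3, -1.3]
finger_gap: 0.286
```

Run:
```python
from h import *
print(ctrl.sense()["finger_gap"],tool()[:3,3]); c=look("wrist","w13")
h=cv2.cvtColor(c["img"],cv2.COLOR_BGR2HSV)
m=cv2.inRange(h,(10,70,30),(32,255,255)); m=cv2.morphologyEx(m,cv2.MORPH_OPEN,np.ones((3,3)))
for q in cv2.findContours(m,0,2)[0]:
    b=cv2.boundingRect(q)
    if cv2.contourArea(q)>200: print(b)
go([.5567,.2405,.13],182.8)
```

```text
0.2864545501405781 [0.41633281 0.20604509 0.14771164]
(331, 248, 23, 20)
(226, 212, 69, 106)
shift now [-142.7   27.8   16.7] shift after turn [-142.7   27.8   16.7] turn [-0. -0. -0.]
```

>>> move_arm:
  increments:
    - [-35.7,7,0,0,0,0,1]
    - [-35.7,7,0,0,0,0,1]
    - [-35.7,7,0,0,0,0,1]
    - [-35.7,7,0,0,0,0,1]
    - [0,0,30,0,0,0,1]
    - [0,0,30,0,0,0,1]
    - [0,0,25,0,0,0,1]
    - [0,0,0,0,0,0,1]
    - [0,0,0,0,0,0,1]

```text
time: 29.1
tcp_pos: [0.5563, 0.2405, 0.0613]
eef_rot: [-0.024, 1.0, -0.001, -0.001]
contact_force: [0.0, 0.5, -0.7]
finger_gap: 0.286
```

Run:
```python
from h import *
go([.5567,.2405,.040],182.8)
```

```text
shift now [-0.4  0.  21.3] shift after turn [-0.4 -0.  21.3] turn [-0.1 -0.1 -0. ]
```

>>> move_arm:
  increments:
    - [0,0,10,0,0,0,1]
    - [0,0,8,0,0,0,1]
    - [0,0,3,0,0,0,1]
    - [0,0,0,0,0,0,1]
    - [1,0,2,0,0,0,1]
    - [0,0,1.5,0,0,0,1]
    - [0,0,0,0,0,0,1]
    - [0,0,0,0,0,0,1]

```text
time: 29.9
tcp_pos: [0.5572, 0.241, 0.0388]
eef_rot: [-0.024, 1.0, 0.0, 0.001]
contact_force: [0.5, 0.1, 0.5]
finger_gap: 0.289
```

>>> move_arm:
  increments:
    - [0,0,0.8,0,0,0,1]
    - [0,0,0,0,0,0,1]
    - [0,0,0,0,0,0,0.6]
    - [0,0,0,0,0,0,0.45]
    - [0,0,0,0,0,0,0.45]
    - [0,0,0,0,0,0,0.45]
    - [0,0,-10,0,0,0,0.45]
    - [0,0,-30,0,0,0,0.45]
    - [0,0,-40,0,0,0,0.45]
    - [0,0,-30,0,0,0,0.45]
    - [0,0,0,0,0,0,0.45]

```text
time: 31.0
tcp_pos: [0.5611, 0.2423, 0.1544]
eef_rot: [-0.024, 1.0, 0.002, 0.006]
contact_force: [1.4, 0.9, -0.6]
finger_gap: 0.549
```

>>> move_arm:
  increments:
    - [27.4,-30.5,0,0,0,0,0.45]
    - [27.4,-30.5,0,0,0,0,0.45]
    - [27.4,-30.5,0,0,0,0,0.45]
    - [27.4,-30.5,0,0,0,0,0.45]
    - [27.4,-30.5,0,0,0,0,0.45]
    - [27.4,-30.5,0,0,0,0,0.45]
    - [0,0,0,0,0,0,0.45]
    - [0,0,0,0,0,0,0.45]

```text
time: 31.8
tcp_pos: [0.4011, 0.0498, 0.1475]
eef_rot: [-0.023, 1.0, 0.0, 0.001]
contact_force: [0.7, -0.1, 0.6]
finger_gap: 0.553
```

Run:
```python
from h import *
print(tool()[:3,3]); c=look("wrist","w14")
print("expected",proj(c,[[.4049,.0504,.006],[.4049,.0504,.06]]))
cv2.imwrite("pics/w14b.png",cv2.resize(c["img"][120:340,100:400],None,fx=2.6,fy=2.6,interpolation=cv2.INTER_CUBIC))
go([.402,.050,.08],182.8)
```

```text
[0.40114895 0.04975967 0.14748158]
expected [[260.13167965 181.80838314]
 [260.40828044 197.0572671 ]]
shift now [ 0.3 -0.2 67.7] shift after turn [ 0.1 -0.2 67.7] turn [ 0.   0.2 -0.1]
```

View pics/w14b.png

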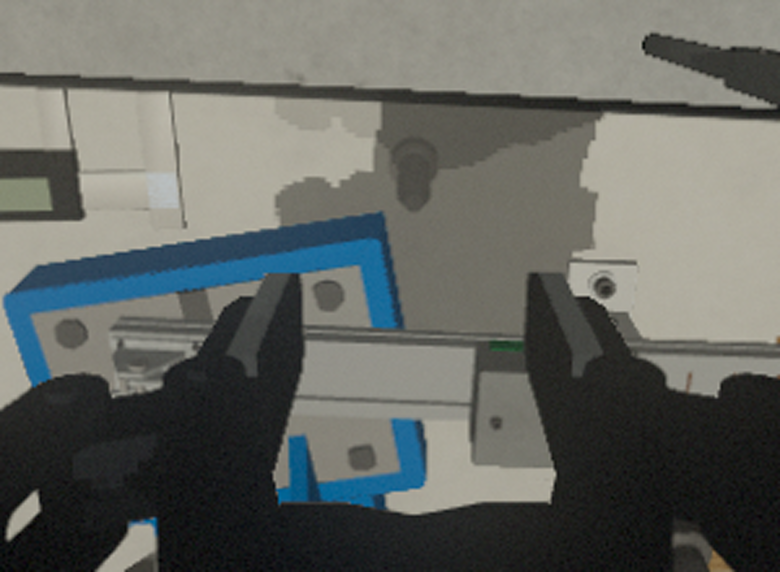

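The tall punch shoulder is at (414,160) in the crop, 1 px from where I expected it. The press base corner at (384,213) stays clear of the fingers.

>>> move_arm:
  increments:
    - [0,0,40,0,0,0,0.45]
    - [0,0,40,0,0,0,0.45]
    - [0,0,30,0,0,0,0.45]
    - [0,0,20,0,0,0,0.45]
    - [0,0,0,0,0,0,0.45]
    - [0,0,0,0,0,0,0.45]

```text
time: 32.45
tcp_pos: [0.4026, 0.0508, 0.0176]
eef_rot: [-0.025, 1.0, 0.0, 0.001]
contact_force: [-0.6, 0.2, -0.3]
finger_gap: 0.549
```

>>> move_arm:
  increments:
    - [0,-0.7,6,0,0,0,0.45]
    - [0,0,4,0,0,0,0.45]
    - [0,0,0,0,0,0,0.45]
    - [0,0,0,0,0,0,1]
    - [0,0,0,0,0,0,1]
    - [0,0,0,0,0,0,1]
    - [0,0,0,0,0,0,1]
    - [0,0,0,0,0,0,1]
    - [0,0,0,0,0,0,1]
  newtons: 40

```text
time: 33.35
tcp_pos: [0.4022, 0.0495, 0.008]
eef_rot: [-0.024, 1.0, 0.0, 0.001]
contact_force: [-1.4, -0.7, 5.5]
finger_gap: 0.195
```

>>> move_arm:
  increments:
    - [0,0,-10,0,0,0,1]
    - [0,0,-35,0,0,0,1]
    - [0,0,-40,0,0,0,1]
    - [0,0,-40,0,0,0,1]
    - [0,0,-35,0,0,0,1]
    - [0,0,0,0,0,0,1]
    - [0,0,0,0,0,0,1]

```text
time: 34.05
tcp_pos: [0.4022, 0.0494, 0.1686]
eef_rot: [-0.024, 1.0, -0.0, 0.002]
contact_force: [-0.6, 0.1, -1.0]
finger_gap: 0.193
```

Run:
```python
from h import *
print(ctrl.sense()["finger_gap"],tool()[:3,3]); c=look("wrist","w15")
cv2.imwrite("pics/w15b.png",cv2.resize(c["img"][170:330,160:360],None,fx=3.5,fy=3.5,interpolation=cv2.INTER_CUBIC))
go([.5515,.310,.13],182.8)
```

```text
0.19313348587931037 [0.40222586 0.04943217 0.16856058]
shift now [-162.9  252.9   37.4] shift after turn [-163.1  252.8   37.2] turn [-0.   0.1 -0. ]
```

View pics/w15b.png

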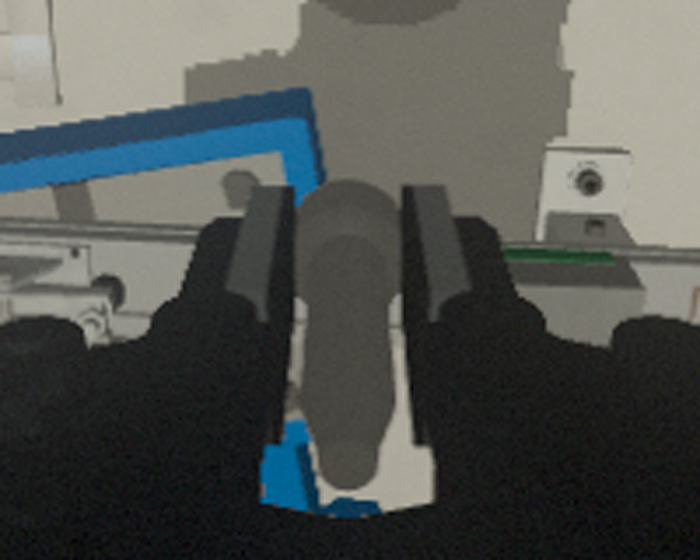

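The tall punch is held upright, its shoulder at (350,230) in the crop.

>>> move_arm:
  increments:
    - [-23.2,36.1,0,0,0,0,1]
    - [-23.2,36.1,0,0,0,0,1]
    - [-23.2,36.1,0,0,0,0,1]
    - [-23.2,36.1,0,0,0,0,1]
    - [-23.2,36.1,0,0,0,0,1]
    - [-23.2,36.1,0,0,0,0,1]
    - [-23.2,36.1,0,0,0,0,1]
    - [0,0,0,0,0,0,1]
    - [0,0,40,0,0,0,1]
    - [0,0,40,0,0,0,1]
    - [0,0,25,0,0,0,1]
    - [0,0,0,0,0,0,1]

```text
time: 35.3
tcp_pos: [0.5455, 0.3066, 0.056]
eef_rot: [-0.024, 1.0, -0.003, -0.006]
contact_force: [-0.9, -0.2, -1.4]
finger_gap: 0.196
```

Run:
```python
from h import *
print(tool()[:3,3]);go([.5509,.3103,.0395],182.8)
```

```text
[0.54553352 0.30662831 0.05601386]
shift now [-5.7  3.5 16.4] shift after turn [-5.5  3.4 16.5] turn [-0.3 -0.7 -0. ]
```

>>> move_arm:
  increments:
    - [0,0,0,0,0,0,1]
    - [0,0,0,0,0,0,1]
    - [0,0,0,0,0,0,1]

```text
time: 35.6
tcp_pos: [0.5533, 0.3103, 0.065]
eef_rot: [-0.024, 1.0, 0.001, 0.003]
contact_force: [0.4, -0.1, -0.3]
finger_gap: 0.195
```

Transients take a few rows to settle. I'll go down to near .0385.

>>> move_arm:
  increments:
    - [1.5,0,10,0,0,0,1]
    - [0,0,8,0,0,0,1]
    - [0,0,5,0,0,0,1]
    - [0,0,0,0,0,0,1]
    - [0,0,0,0,0,0,1]
    - [0,0,0,0,0,0,1]

```text
time: 36.2
tcp_pos: [0.5504, 0.3098, 0.0399]
eef_rot: [-0.024, 1.0, 0.0, 0.001]
contact_force: [-0.4, 0.2, -0.4]
finger_gap: 0.194
```

>>> move_arm:
  increments:
    - [0,0,1,0,0,0,1]
    - [0,0,0.7,0,0,0,1]
    - [0,0,0,0,0,0,1]
    - [0,0,0,0,0,0,1]

```text
time: 36.6
tcp_pos: [0.5503, 0.3097, 0.0382]
eef_rot: [-0.024, 1.0, 0.0, 0.001]
contact_force: [0.6, -0.3, -1.5]
finger_gap: 0.195
```

>>> move_arm:
  increments:
    - [0,0,0.5,0,0,0,1]
    - [0,0,0,0,0,0,1]
    - [0,0,0,0,0,0,0.65]
    - [0,0,0,0,0,0,0.5]
    - [0,0,0,0,0,0,0.5]
    - [0,0,0,0,0,0,0.5]
    - [0,0,-10,0,0,0,0.5]
    - [0,0,-30,0,0,0,0.5]
    - [0,0,-40,0,0,0,0.5]
    - [0,0,-40,0,0,0,0.5]
    - [0,0,0,0,0,0,0.5]

```text
time: 37.7
tcp_pos: [0.5548, 0.3118, 0.1658]
eef_rot: [-0.024, 1.0, 0.003, 0.007]
contact_force: [1.2, -0.4, 0.1]
finger_gap: 0.495
```

>>> move_arm:
  increments:
    - [15,-25,-40,0,0,0,0.1]
    - [15,-25,-40,0,0,0,0.1]
    - [15,-25,-40,0,0,0,0.1]
    - [0,0,0,0,0,0,0.1]
    - [0,0,0,0,0,0,0.1]
    - [0,0,0,0,0,0,0.1]
    - [0,0,0,0,0,0,0.1]

```text
time: 38.4
tcp_pos: [0.5078, 0.2328, 0.2756]
eef_rot: [-0.025, 1.0, -0.0, -0.001]
contact_force: [-0.6, -0.3, -0.7]
finger_gap: 0.899
```

Run:
```python
from h import *
s=ctrl.sense();print(s["time"],tool()[:3,3]); c=look("wrist","w16")
a=cv2.resize(c["img"][90:330,90:410],(400,300),interpolation=cv2.INTER_CUBIC)
sd=look("side","d16"); b=cv2.resize(sd["img"][130:280,185:385],(400,300),interpolation=cv2.INTER_CUBIC)
sc=look("scene","s16"); e=cv2.resize(sc["img"][110:300,160:413],(400,300),interpolation=cv2.INTER_CUBIC)
cv2.imwrite("pics/fin.png",np.vstack([np.hstack([a,b]),np.hstack([e,np.zeros_like(e)])]))
# expected marks
B=np.array([.5567,.2405,0]);ya=np.array([-.05,.9988,0])
for k in(.07,0,-.07): print(proj(c,B+k*ya+[0,0,.04])[0].round(1),proj(sd,B+k*ya+[0,0,.03])[0].round(1))
```

```text
38.4 [0.50780181 0.2327777  0.27560868]
[312.6 197.2] [228.1 221.3]
[263.4 197.3] [242.8 201.9]
[214.2 197.4] [255.8 184.6]
```

View pics/fin.png

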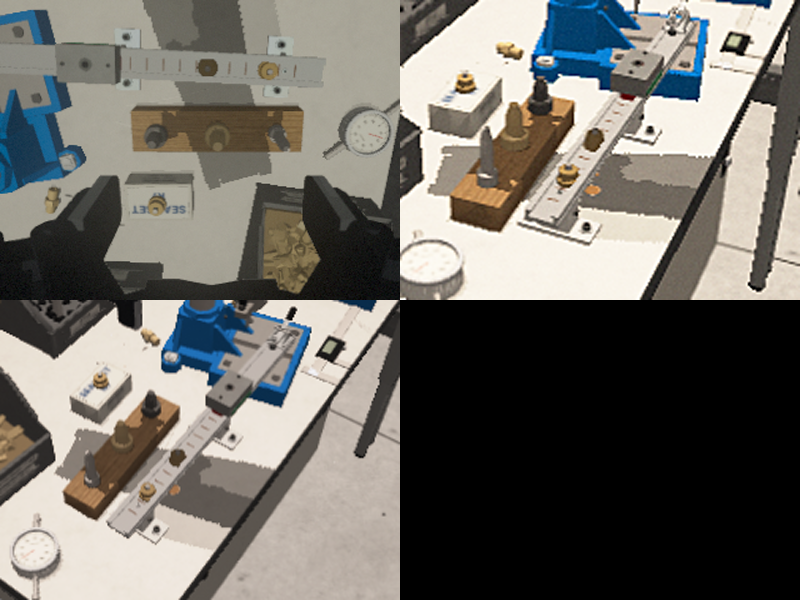

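All three views agree. The punches stand upright on the centre line at (155,135), (217,137) and (283,140) in the top-left panel. The carton is behind the short punch with the turned part pin up on its middle, and the bystanders have not moved. The gripper is open and clear, so I'm handing in.

```bash
python3 -c "
from plant import job; print(job.sign_off())"
```

```text
the job is handed in; nothing more can be done
None
```

The layout is finished and handed in at about 38 s of robot time, well inside the 115 s limit.

- **Punches:** the tall, middle and short punches stand upright on the board's centre line, about 3 cm in from the left end, at the middle, and about 3 cm in from the right end. In the last wrist picture the short and middle punches sit within about 2 mm of their targets. I checked the tall one only by eye and from the pose at which I released it.
- **Carton:** it lies flat behind the short punch, with a measured gap of about 40 mm to the board and parallel to it within about 0.005 rad. Its centre is about 2–3 mm to the right of straight behind the punch.
- **Turned part:** it stands pin up on the middle of the carton.
- **Left in place:** the parts on the feed track, the dial gauge and the brass fitting look unmoved. The gripper is open and clear of everything.
- **Forces:** the highest contact force read at the end of a move was about 6 N.

The arm's measured pose lagged its commands by up to about 8 mm just after fast moves, so I corrected each placement from the measured pose. No check failed. The slight inconsistencies were in the picture measurements: the board came out 196 mm long instead of 200, and estimates of one punch's position differed by a few mm between views.

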